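# Pull the green purge toggle behind the splash guard with the reach rod

## Task

The green purge toggle behind the clear splash guard has to be switched on without putting a hand behind the guard. Take the orange-handled bent rod off its stand, reach over the guard with it and pull the green toggle fully over towards the robot, keeping the gripper itself on the robot's side of the guard and leaving the yellow and blue toggles as they are. Then set the rod back on the middle of its stand, lying along it with the hook hanging down, and let go.

Things in the scene. Friction and masses are not known exactly. Their poses are not given: they have to be found in the camera images.
- rod_grip (a point): Centre of the orange handle (100 long, 24 wide, 50 mm high; front end at x = +45 mm) of a 200 g bent rod: grip here, firmly (40 N); it balances here. x points along the handle to the hook, z up. From the handle's front an 8 mm steel rod runs ahead level with this point and bends square down at x = +190 mm; its end is 95 mm below this point. Loose on the stand, hook hanging free ahead.
- stand_top (a point): Middle of the flat rubber top of the rod's stand (fixed), 120 along x by 70 mm along y, 100 mm above the bench. The handle's underside rests on it with the handle along x.
- guard: Clear splash guard with blue frame, fixed. Origin on the bench, under the middle of the row of toggles; x points away from the robot, square to the front panel. Front panel at x = -85 mm, 300 mm wide, top 130 mm above the bench; wings of the same height run back from its ends to x = +70 mm. Open above and behind, with 100 mm of free room behind the toggles.
- green_pivot (a point): Middle of the green toggle's hinge, 45 mm above the bench, on a fixed grey block 62 x 56 mm. Axes as the guard's; the hinge runs along y. The toggle is a green paddle 26 mm wide, 8 mm thick, ending 60 mm from the hinge. Three toggles stand about 75 mm apart in a row along the guard, in any order.
- green_toggle (a joint): Angle of the green toggle in rad: 0 leans 0.5 rad (29 deg) away from the robot, 0.5 is upright, 1.0 is the stop, leaning 0.5 rad towards the robot (on). It starts between 0 and 0.2, needs about 1 N at its end and stays where it is left.
- yellow_tip (a point): A point near the end of the yellow toggle's paddle, 55 mm from its hinge; same kind as the green one. To be left as it is.
- blue_tip (a point): A point near the end of the blue toggle's paddle, 55 mm from its hinge; same kind as the green one. To be left as it is.
Mind the look-alikes: they are no part of the job. What is shaped like the part that bears green_pivot but turquoise is not meant.

How it is judged:
By the outcome, as a careful person would: the job done as asked, in the order asked, and still so for the second after the job is handed in, with the robot touching nothing.
It also fails if it takes over 67 s, if anything falls off the work surface, if the arm or the gripper's body presses on something with over 40 N, if the wrist force passes 120 N, or if a joint passes its speed limit or range.

## Robot

A 6-joint arm with a two-finger parallel gripper is mounted at the origin on the work surface. World frame = base frame: x ahead of the robot, y to its left, z up, the work surface at z = 0. Lengths are in m, angles in degrees, forces in N, time in s.
With the tool pointing down it reaches from about 0.4 to 0.825 m from the base axis. Payload 7 kg.
Tool frame: the origin (TCP) lies midway between the tips of the shut fingers; the grasp point (between the pads) lies 19 mm behind it; z points along the fingers, y is the direction in which the jaws open and shut (so a half turn about z gives the same grasp; the last joint's range is limited). The gripper opens to 88 mm and grips with 3 to 60 N. Pads are 19 mm wide; open, the fingers measure 130 mm over their backs; the gripper's body (78 mm by 193 mm) begins 47 mm behind the grasp point.
Start: joints at [-55.858, 20.546, 0.682, 0, -70.136, -16.507], TCP at [0.204, -0.643, 0.227] pointing down, gripper open.
Joint ranges: [-176.03, 176.03], [-82.01, 121.73], [-58.28, 71.71], [-173.87, 95.51], [-174.79, -0.11], [-173.66, 173.66]. Speed limits (degrees/s): [136.94, 136.94, 172.46, 180, 180, 180].

## Interface

Orientations are given as a 3x3 rotation matrix whose columns are the frame's x, y, z axes.
In Python, from rig import robot gives the robot as it stands. Calls block until the motion is done:
- robot.goto(position, orientation): joint-space move of the TCP to a pose.
- robot.servo_line(position, ori=None, speed=0.15): straight line of the TCP; ori=None keeps the orientation; speed is the mean speed in m/s.
- robot.movej(angles): joint-space move.
- robot.move_gripper(opening): opening from 0.0 (shut) to 1.0 (fully open); the grip force is fixed at half the most; returns when the fingers have stopped.
- robot.dwell(seconds).
- robot.ik(position, orientation): joint angles nearest the present ones, or None.
- robot.grab_frame(name): name is "scene" or "top" or "wrist"; returns (picture, depth): 400x640x3 uint8, red, green, blue; 400x640 float32, m along the optical axis (not along the pixel's ray), 0 where there is no reading.
- robot.camera_info(name): a dict with "vfov" (degrees; the focal length in pixels is half the picture's height over the tangent of half this angle, whatever the lens; pixels are square), "cx", "cy" (the principal point, pixels), "view" (4x4, takes a point from world to camera coordinates); the wrist camera has in their place "T_tool_cam" (4x4, takes a point from camera to tool coordinates, whose origin is the TCP and whose axes are the flange's). Camera axes: x right, y down, z forward; pixel columns grow to the right and rows downward; lengths in m; the calibration is good to about 2 mm. A picture is of the moment at which its call begins: read the wrist's pose just before it. camera_info takes no time and is no camera call.
A pose or a line that the arm cannot do raises robot.Unreachable and nothing moves.
- robot.job_done(): hands the job in, once; it reports no verdict.
Readings, each from a call of its own:
- robot.read_t(): time.
- robot.read_qpos(): joint angles.
- robot.read_qvel(): joint speeds.
- robot.read_effort(): joint torques, N m.
- robot.read_position(): TCP position.
- robot.read_tcp_rot(): TCP orientation.
- robot.read_force(): force on the tool from outside, world axes, zero at the start.
- robot.read_ft_torque(): the same for the moment, N m.
- robot.read_grip_width(): opening from 0.0 (shut) to 1.0 (fully open).
Only numpy, scipy, OpenCV 4.12 (cv2) and the standard library are available. Lean on these libraries where they do the work, as an engineer would, in place of code of your own. Each camera call takes 0.05 s, during which the arm holds its last target.

## Working session

There is one attempt and no reset: what is moved stays moved. The work goes in short steps, each a Python script; the robot and the scene stay as the last script left them, time stands still between calls to the robot, and variables do not carry over. Pictures are saved under pics/ and viewed, and the job is handed in when it is done.

```bash
mkdir -p pics; ls
cat > h.py <<'E'
import numpy as np, cv2
from rig import robot
def K(n):
    i=robot.camera_info(n); f=200/np.tan(np.radians(i['vfov']/2)); return f,i['cx'],i['cy']
def world(n,dep,T=None):
    f,cx,cy=K(n); v,u=np.mgrid[0:400,0:640]
    P=np.stack([(u-cx)/f*dep,(v-cy)/f*dep,dep],-1)
    if T is None: T=np.linalg.inv(np.array(robot.camera_info(n)['view']))
    return P@T[:3,:3].T+T[:3,3]
def save(n,img,s=1.25):
    cv2.imwrite('pics/'+n,cv2.resize(img[:,:,::-1],None,fx=s,fy=s,interpolation=cv2.INTER_CUBIC))
E
python3 - <<'E'
from h import *
for n in ('scene','top'):
    im,d=robot.grab_frame(n); save(n+'0.png',im,1.0); np.savez(n+'0.npz',im=im,d=d)
    print(n,robot.camera_info(n),(d==0).mean())
print(robot.camera_info('wrist'),robot.read_t())
E
```

```text
pics
scene {'vfov': 50.95064239047429, 'cx': 318.6663128712813, 'cy': 191.96585188854314, 'view': array([[ 0.13218546,  0.99118059,  0.00938322, -0.19846666],
       [ 0.82457761, -0.10470375, -0.55597562, -0.42071844],
       [-0.55008978,  0.08122909, -0.83114563,  1.18729022],
       [ 0.        ,  0.        ,  0.        ,  1.        ]])} 0.0040234375
top {'vfov': 51.21409490306786, 'cx': 322.30387740360675, 'cy': 201.43022715028465, 'view': array([[-0.00954297, -0.99992488, -0.00769155,  0.09154464],
       [-0.99526843,  0.01024176, -0.0966222 ,  0.61101011],
       [ 0.09669372,  0.00673309, -0.99529141,  0.993168  ],
       [ 0.        ,  0.        ,  0.        ,  1.        ]])} 0.00384765625
{'vfov': 68.5854805466133, 'cx': 313.6413632610003, 'cy': 195.62621691259145, 'T_tool_cam': array([[ 0.0010768 , -0.96539814, -0.2607782 ,  0.0692502 ],
       [ 0.99999806,  0.00147038, -0.00131417, -0.00111233],
       [ 0.00165214, -0.26077627,  0.96539785, -0.15679909],
       [ 0.        ,  0.        ,  0.        ,  1.        ]])} 0.1
```

View pics/scene0.png

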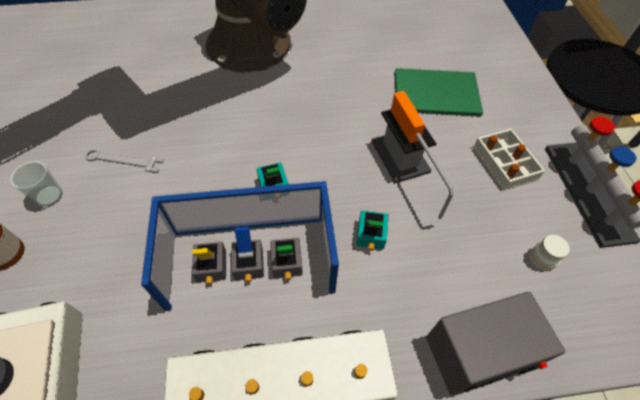

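View pics/top0.png

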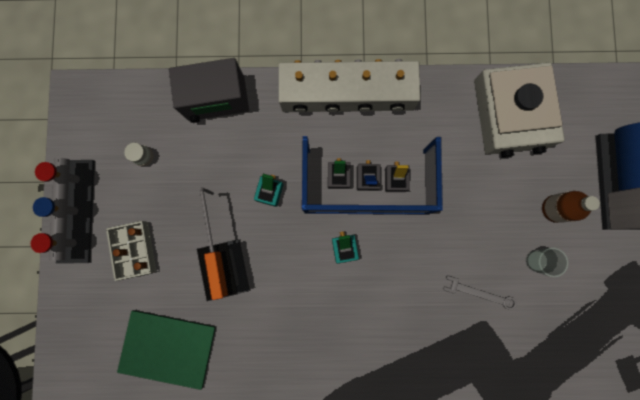

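The scene view shows the rod's orange handle at (407,117). The green paddles are at (284,249) on a grey block inside the guard, and at (272,173) and (374,224) on turquoise blocks outside it, so those two are decoys. In the top view the candidates are (339,170) inside, and (345,243) and (267,187) as decoys. I choose the grey one inside the guard. Next I'll take a close crop and measure.

Run:
```python
from h import *
S={n:np.load(n+'0.npz') for n in('scene','top')}
W={n:world(n,S[n]['d']) for n in S}
def show(name,n,x0,x1,y0,y1,s):
    save(name,np.ascontiguousarray(S[n]['im'][y0:y1,x0:x1]),s)
show('c_scene.png','scene',140,345,180,310,3.8)
show('c_top.png','top',295,450,130,220,5)
show('r_top.png','top',180,270,180,310,4.5)
for n in S:
    im=S[n]['im'];hsv=cv2.cvtColor(im,cv2.COLOR_RGB2HSV);w=W[n]
    for col,lo,hi in(('orange',(5,150,90),(15,255,255)),('green',(50,120,40),(75,255,255)),('yellow',(20,150,90),(32,255,255)),('blue',(108,150,60),(122,255,255)),('turq',(80,120,60),(95,255,255))):
        m=cv2.inRange(hsv,lo,hi);N,l,st,c=cv2.connectedComponentsWithStats(m)
        for k in range(1,N):
            if st[k,4]>25:
                p=w[(l==k)&(S[n]['d']>0)]
                print(n,col,st[k],np.median(p,0).round(3),p.min(0).round(3),p.max(0).round(3))
```

```text
scene orange [391  91  34  51 935] [0.458 0.316 0.145] [0.322 0.301 0.002] [0.498 0.405 0.154]
scene orange [589 115  23  10  45] [-0.086  1.426 -0.582] [-0.121  0.689 -0.596] [0.514 1.512 0.132]
scene orange [490 136   7   5  30] [0.466 0.529 0.051] [0.459 0.523 0.048] [0.472 0.537 0.053]
scene orange [518 144   7   7  32] [0.498 0.581 0.05 ] [0.49  0.573 0.045] [0.504 0.588 0.053]
scene orange [511 164   8   6  35] [0.548 0.546 0.051] [0.543 0.538 0.046] [0.555 0.554 0.053]
scene green [ 396   69   86   46 3035] [0.267 0.476 0.015] [0.176 0.366 0.003] [0.355 0.58  0.02 ]
scene green [266 166  13  10 104] [0.524 0.037 0.092] [0.479 0.023 0.044] [0.532 0.049 0.1  ]
scene green [367 220  16   7  83] [0.669 0.214 0.097] [0.635 0.201 0.044] [0.675 0.235 0.101]
scene green [277 244  16  10 133] [0.698 0.046 0.099] [0.666 0.031 0.044] [0.704 0.06  0.106]
scene yellow [192 248  21  10 155] [ 0.686 -0.096  0.095] [ 0.654 -0.113  0.046] [ 0.692 -0.085  0.106]
scene yellow [357 365  10  11  80] [0.911 0.14  0.101] [0.904 0.134 0.098] [0.918 0.148 0.104]
scene yellow [302 372  10  11  56] [0.9
[... 1467 characters left out ...]
0.006] [0.35  0.581 0.02 ]
top yellow [397 165  11   4  39] [ 0.684 -0.098  0.101] [ 0.68  -0.11   0.096] [ 0.688 -0.087  0.105]
top blue [633 123   7  64 287] [ 0.717 -0.629  0.113] [ 0.632 -0.636  0.107] [ 0.775 -0.623  0.121]
top blue [ 302  137  140   73 1116] [ 0.593 -0.016  0.128] [ 0.583 -0.18   0.124] [0.749 0.13  0.135]
top blue [366 181  11   3  30] [ 0.649 -0.027  0.098] [ 0.646 -0.039  0.094] [ 0.652 -0.016  0.102]
top blue [ 34 198  18  18 260] [0.597 0.707 0.128] [0.578 0.688 0.124] [0.617 0.729 0.133]
top turq [254 177  28  29 210] [0.63 0.22 0.04] [0.603 0.186 0.035] [0.672 0.251 0.046]
top turq [332 236  27  27 227] [0.491 0.04  0.041] [0.465 0.001 0.035] [0.527 0.063 0.048]
```

View pics/c_scene.png

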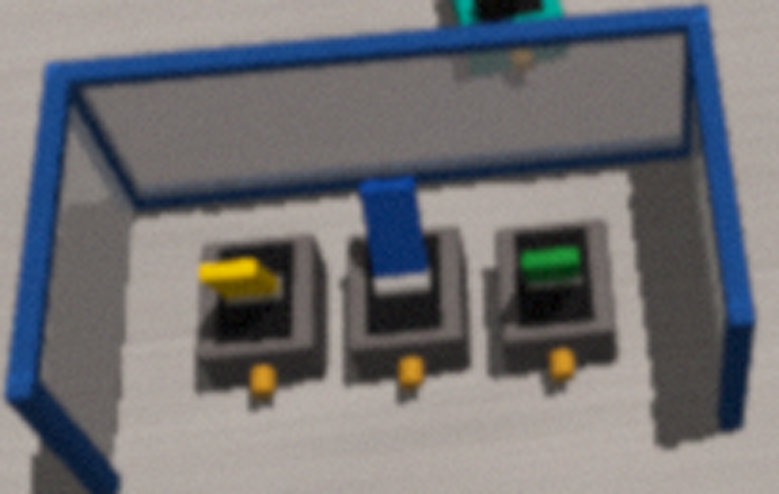

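View pics/r_top.png

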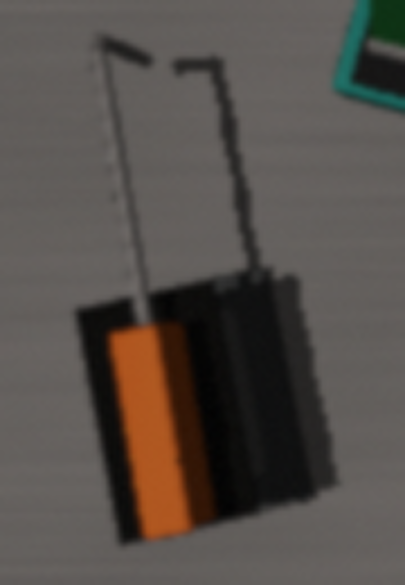

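Run:
```python
from h import *
from scipy.spatial.transform import Rotation
S={n:np.load(n+'0.npz') for n in('scene','top')}
for n in S:
    im=S[n]['im'];hsv=cv2.cvtColor(im,cv2.COLOR_RGB2HSV);w=world(n,S[n]['d'])
    roi=(w[...,0]>.3)&(w[...,0]<.85)&(w[...,1]>-.25)&(w[...,1]<.5)
    def rect(m,t):
        p=w[m&roi][:,:2]
        r=cv2.minAreaRect((p*1000).astype(np.float32)); print(n,t,len(p),np.array(r[0]).round(1),np.array(r[1]).round(1),round(r[2],1), 'z',np.median(w[m&roi][:,2]).round(4))
    z=w[...,2]
    o=cv2.inRange(hsv,(5,150,70),(15,255,255))>0
    rect(o&(z>.142),'handle top')
    near=(w[...,0]>.36)&(w[...,0]<.53)&(w[...,1]>.23)&(w[...,1]<.38)
    rect(near&~o&(abs(z-.1)<.006),'stand top'); 
    st=(z>.1)&(z<.15)&~o&(w[...,1]>.2)&(w[...,0]>.5)&(w[...,0]<.75)&(w[...,1]<.45)
    p=w[st&roi]
    for x in np.arange(.5,.74,.02):
        q=p[(p[:,0]>x)&(p[:,0]<x+.02)]
        if len(q):print('rod',x.round(2),len(q),np.median(q,0).round(4))
    b=cv2.inRange(hsv,(108,120,40),(122,255,255))>0
    fr=b&(abs(z-.13)<.007)&(w[...,1]<.2)&(w[...,0]>.55); rect(fr,'frame')
    f=fr&(w[...,0]<.63)&(w[...,1]<.10)&(w[...,1]>-.15)
    q=w[f];print('panel line',np.polyfit(q[:,1],q[:,0],1), q[:,2].mean())
    for s,sel in(('L',fr&(w[...,1]>.05)&(w[...,0]>.63)),('R',fr&(w[...,1]<-.1)&(w[...,0]>.63))):
        q=w[sel];print('wing',s,np.polyfit(q[:,0],q[:,1],1),q[:,0].max(),q[:,1].mean())
    # blocks: grey block tops
    bl=(z>.03)&(z<.055)&(w[...,0]>.62)&(w[...,0]<.75)&(w[...,1]>-.14)&(w[...,1]<.1)&~b
    N,l,stt,c=cv2.connectedComponentsWithStats(bl.astype(np.uint8))
    for k in range(1,N):
        if stt[k,4]>60: rect(l==k,'block'); print(stt[k])
```

```text
scene handle top 495 [447.9 321. ] [101.4  24.7] 9.8 z 0.1503
scene stand top 724 [453.  326.5] [122.9  71.8] 12.5 z 0.1006
rod 0.5 144 [0.5068 0.3304 0.1015]
rod 0.52 41 [0.5299 0.3357 0.1283]
rod 0.54 38 [0.5502 0.3394 0.1289]
rod 0.56 42 [0.5702 0.3434 0.1283]
rod 0.58 43 [0.591  0.347  0.1286]
rod 0.6 43 [0.6102 0.351  0.1288]
rod 0.62 65 [0.6337 0.3547 0.1267]
rod 0.64 18 [0.6413 0.3569 0.1117]
rod 0.66 4 [0.6676 0.2115 0.1007]
scene frame 1551 [669.1 -23.6] [309.6 167.3] 88.8 z 0.1303
panel line [0.02022305 0.59473871] 0.12933088449572322
wing L [-0.01791312  0.13754445] 0.755670992989556 0.1250561188381608
wing R [-0.01976871 -0.15879727] 0.7497098774057679 -0.17248497860369993
scene block 853 [681.2  46.1] [55.8 63.2] 88.8 z 0.0437
[270 237  32  35 853]
scene block 827 [676.  -26.4] [55.4 62.4] 89.0 z 0.0436
[231 239  32  35 827]
scene block 876 [671.3 -97.9] [56.2 63. ] 88.9 z 0.0437
[191 241  33  36 876]
top handle top 526 [466.6 202.8] [ 98.9 261.6] 10.9 z 0.148
top stand top 883 [450.  325.2] [119.8  71.1] 12.3 z 0.0985
rod 0.5 46 [0.5087 0.3301 0.1258]
rod 0.52 35 [0.5306 0.3355 0.1259]
rod 0.54 33 [0.5505 0.3389 0.1265]
rod 0.56 35 [0.5705 0.3427 0.1267]
rod 0.58 33 [0.5906 0.3458 0.126 ]
rod 0.6 33 [0.6106 0.3505 0.1264]
rod 0.62 32 [0.6309 0.3531 0.124 ]
rod 0.66 3 [0.6674 0.2138 0.1009]
top frame 1347 [665.3 -25.3] [309.1 165.7] 88.9 z 0.1283
panel line [0.02178448 0.58820947] 0.12827778739378604
wing L [-0.02505983  0.1408251 ] 0.7510664728592575 0.1235213927028194
wing R [-0.02585018 -0.15654251] 0.7452140098475626 -0.1743388031914229
top block 450 [677.3  43.9] [54.1 61.5] 89.3 z 0.0416
[328 162  23  26 450]
top block 470 [671.9 -28.5] [55.8 61.4] 88.5 z 0.0417
[357 164  24  26 470]
top block 461 [667.9 -99.3] [55.6 62.3] 88.4 z 0.0417
[386 165  24  26 461]
```

The crops confirm the choice. Inside the guard the order from +y is green, blue, yellow, and green sits on the grey block at crop (550,262), leaning away from the robot. The rod lies on the black stand, about 2° off the stand's own direction. Measured heights (handle top 0.149, stand 0.0995, guard 0.129) and sizes match the description. I'll check reach and then move above the handle.

```bash
cat >> h.py <<'E'
GRIP=np.array([.4515,.3215,.125]); HY=10.3
STAND=np.array([.4515,.3258,.0995]); SY=12.4
PIV=np.array([.679,.045,.045]); GY=-1.2
def R(yaw,s=-1):
    c,q=np.cos(np.radians(yaw)),np.sin(np.radians(yaw))
    x=s*np.array([c,q,0]);z=np.array([0,0,-1.]);return np.stack([x,np.cross(z,x),z],1)
def G(x,y=0,h=0):  # guard-axis offset from green pivot
    c,q=np.cos(np.radians(GY)),np.sin(np.radians(GY)); return PIV+[c*x-q*y,q*x+c*y,h]
E
python3 - <<'E'
from h import *
print(robot.read_tcp_rot().round(2) if hasattr(robot.read_tcp_rot(),'round') else robot.read_tcp_rot())
for s in(-1,1):
    print(s)
    for p,y in((GRIP+[0,0,.15],HY),(GRIP-[0,0,.017],HY),(G(-.14,0,.22),GY),(G(-.14,0,.109),GY),(G(-.215,0,.109),GY)):
        q=robot.ik(p,R(y,s)); print(p.round(3),None if q is None else np.round(q,0))
E
```

```text
[[-0.95 -0.3  -0.  ]
 [-0.3   0.95  0.  ]
 [ 0.    0.   -1.  ]]
-1
[0.452 0.322 0.275] [  56.    8.  -10.    0.  -72. -135.]
[0.452 0.322 0.108] [  56.   15.  -24.    0.  -51. -135.]
[0.539 0.048 0.265] [  26.    7.  -13.    0.  -71. -117.]
[0.539 0.048 0.154] [  26.   11.  -22.    0.  -56. -117.]
[0.464 0.05  0.154] [  30.    4.  -31.    0.  -55. -122.]
1
[0.452 0.322 0.275] [ 56.   8. -10.   0. -72.  45.]
[0.452 0.322 0.108] [ 56.  15. -24.   0. -51.  45.]
[0.539 0.048 0.265] [ 26.   7. -13.   0. -71.  63.]
[0.539 0.048 0.154] [ 26.  11. -22.   0. -56.  63.]
[0.464 0.05  0.154] [ 30.   4. -31.   0. -55.  58.]
```

Run:
```python
from h import *
w=world('scene',np.load('scene0.npz')['d']); m=(abs(w[...,0]-.55)<.15)&(w[...,1]<-.2)&(w[...,1]>-.6); print('max z on path',w[m][:,2].max())
p=np.array(robot.read_position()); robot.servo_line(p+[0,0,.12],speed=.25)
robot.goto(GRIP+[-.0,0,.2],R(HY)); 
pos=np.array(robot.read_position()); Rt=np.array(robot.read_tcp_rot())
im,d=robot.grab_frame('wrist'); save('w1.png',im); 
T=np.eye(4);T[:3,:3]=Rt;T[:3,3]=pos; w=world('wrist',d,T@robot.camera_info('wrist')['T_tool_cam'])
hsv=cv2.cvtColor(im,cv2.COLOR_RGB2HSV); o=(cv2.inRange(hsv,(5,150,70),(15,255,255))>0)&(w[...,2]>.14)&(w[...,2]<.16)
print(cv2.minAreaRect((w[o][:,:2]*1000).astype(np.float32)),np.median(w[o],0))
o2=(abs(w[...,2]-.1)<.007)&(abs(w[...,0]-.45)<.09)&(abs(w[...,1]-.325)<.07)
print(cv2.minAreaRect((w[o2][:,:2]*1000).astype(np.float32)),np.median(w[o2],0)); print(robot.read_t(),pos,robot.read_force())
```

```text
max z on path 0.08391584118292217
((446.8962707519531, 319.4434509277344), (98.64836120605469, 22.52668571472168), 10.862231254577637) [0.42130301 0.31669237 0.1484689 ]
((453.8424377441406, 325.51641845703125), (120.4206314086914, 70.16875457763672), 12.283526420593262) [0.44866057 0.33607617 0.09863293]
4.2417 [0.45183729 0.32106853 0.32500809] [-0.13676946  0.11511897  0.13638426]
```

View pics/w1.png

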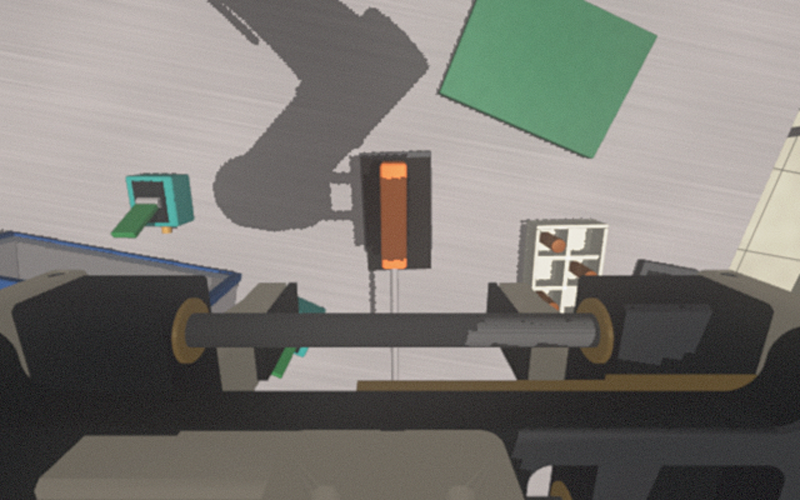

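The wrist view shows the handle at (393,215), centred between the jaws. Its measured position agrees with the other cameras to about 1 mm. I'll grasp and lift.

```bash
sed -i 's/^GRIP=.*/GRIP=np.array([.4515,.3208,.125]); HY=10.4/; s/^STAND=.*/STAND=np.array([.4522,.3257,.0995]); SY=12.35/' h.py
python3 - <<'E'
from h import *
robot.servo_line(GRIP+[0,0,.03],ori=R(HY),speed=.2)
robot.servo_line(GRIP+[0,0,-.017],speed=.1)
print(robot.read_force()); robot.move_gripper(0.0); print(robot.read_grip_width()*88,robot.read_force())
robot.servo_line(GRIP+[0,0,.005],speed=.06)
robot.servo_line(GRIP+[0,0,.15],speed=.2)
robot.dwell(.2); print(robot.read_grip_width()*88,robot.read_force(),robot.read_ft_torque(),robot.read_t())
im,d=robot.grab_frame('scene'); save('s2.png',im); np.savez('s2.npz',im=im,d=d)
w=world('scene',d); p=w[(w[...,2]>.17)&(w[...,0]>.5)&(w[...,0]<.7)&(w[...,1]>.28)&(w[...,1]<.42)]
for x in np.arange(.5,.68,.02):
    q=p[(p[:,0]>x)&(p[:,0]<x+.02)]
    if len(q):print('rod',x.round(2),len(q),np.median(q,0).round(4),q[:,2].min())
E
```

```text
[-0.12824607  0.14987435  0.44293368]
24.054424015309014 [-0.15537424  0.78150669 -0.1532434 ]
24.30424811767258 [-0.77027816  0.38718662 -1.94928855] [-0.02833278 -0.02766072 -0.02423715] 8.4667
rod 0.5 49 [0.5097 0.3294 0.2937] 0.28921288882181795
rod 0.52 52 [0.529  0.3331 0.2941] 0.2885193022473964
rod 0.54 58 [0.5491 0.3369 0.2935] 0.2883628997663947
rod 0.56 59 [0.5699 0.3408 0.2936] 0.28895602065951215
rod 0.58 63 [0.5909 0.3445 0.2938] 0.288060904163818
rod 0.6 65 [0.6103 0.3481 0.2934] 0.28774093097953235
rod 0.62 162 [0.6371 0.352  0.285 ] 0.19899535725675088
rod 0.64 134 [0.6415 0.3543 0.2473] 0.19859337232571717
```

View pics/s2.png

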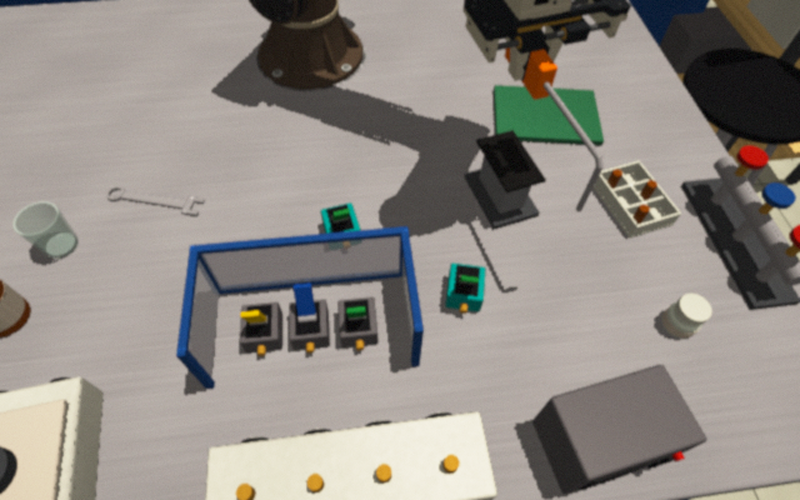

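The rod is held level at about 10.5° yaw, and the hook is where expected (rod bend at picture pixel (600,160)). I'll carry it over the guard, hovering behind the green toggle.

```bash
cat >> h.py <<'E'
def hook(d):
    w=world('scene',d); c=PIV
    p=w[(w[...,2]>.06)&(w[...,0]>.5)&(w[...,0]<.78)&(abs(w[...,1]-.045)<.03)]
    return p
E
python3 - <<'E'
from h import *
robot.servo_line(G(-.14,0,.235),ori=R(GY),speed=.2)
print(robot.read_force(),robot.read_t())
for n in('scene','top'):
    im,d=robot.grab_frame(n); save(n+'3.png',im); w=world(n,d)
    p=w[(w[...,2]>.15)&(w[...,0]>.61)&(w[...,0]<.78)&(abs(w[...,1]-.045)<.05)]
    for x in np.arange(.6,.76,.02):
        q=p[(p[:,0]>x)&(p[:,0]<x+.02)]
        if len(q):print(n,x.round(2),len(q),np.median(q,0).round(4),q[:,2].min().round(4))
print('hook target',G(.05,0,0))
E
```

```text
[-0.41820239  0.66408005 -2.07288664] 10.1
scene 0.6 26 [0.6153 0.0477 0.3011] 0.2998
scene 0.62 62 [0.6303 0.0472 0.3007] 0.2974
scene 0.64 63 [0.6516 0.0472 0.3007] 0.2978
scene 0.66 64 [0.6703 0.0467 0.301 ] 0.2973
scene 0.68 74 [0.6894 0.0462 0.3009] 0.2977
scene 0.7 77 [0.7105 0.0457 0.3009] 0.2981
scene 0.72 248 [0.7316 0.0456 0.2692] 0.2052
top 0.66 24 [0.6747 0.0451 0.2981] 0.2957
top 0.68 54 [0.6898 0.0449 0.2983] 0.2941
top 0.7 53 [0.7092 0.0446 0.2988] 0.2939
top 0.72 25 [0.7243 0.0459 0.2917] 0.2058
hook target [0.72898903 0.04395288 0.045     ]
```

View pics/scene3.png

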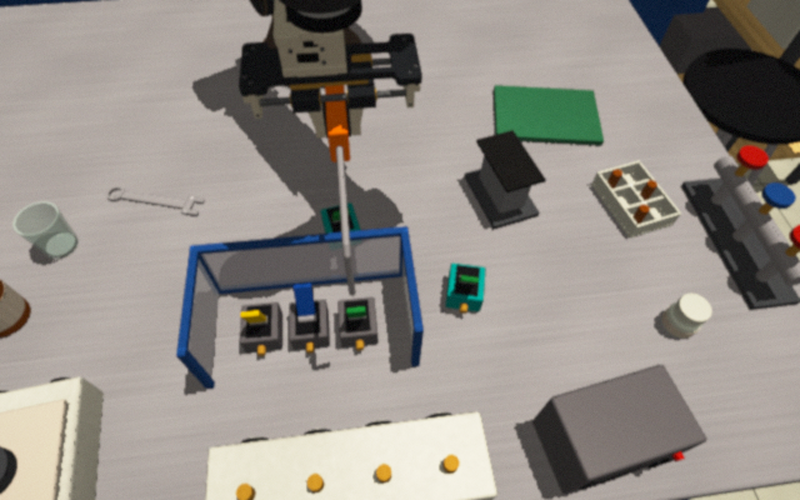

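The hook hovers behind the green toggle at y = 0.045, with its end near z = 0.203 as computed. I'll lower it behind the paddle and pull in small steps while watching the force.

Run:
```python
from h import *
robot.servo_line(G(-.14,0,.111),speed=.12)
f0=np.array(robot.read_force()); print('f0',f0,robot.read_t())
im,d=robot.grab_frame('scene'); save('s4.png',im[170:320,180:400],3.5)
robot.servo_line(G(-.165,0,.111),speed=.06); print(np.array(robot.read_force())-f0)
im,d=robot.grab_frame('scene'); save('s5.png',im[170:320,180:400],3.5)
```

```text
f0 [ 0.34380536  0.01806688 -1.14770281] 11.3833
[-0.3372489  -0.56902302 -0.88868046]
```

View pics/s5.png

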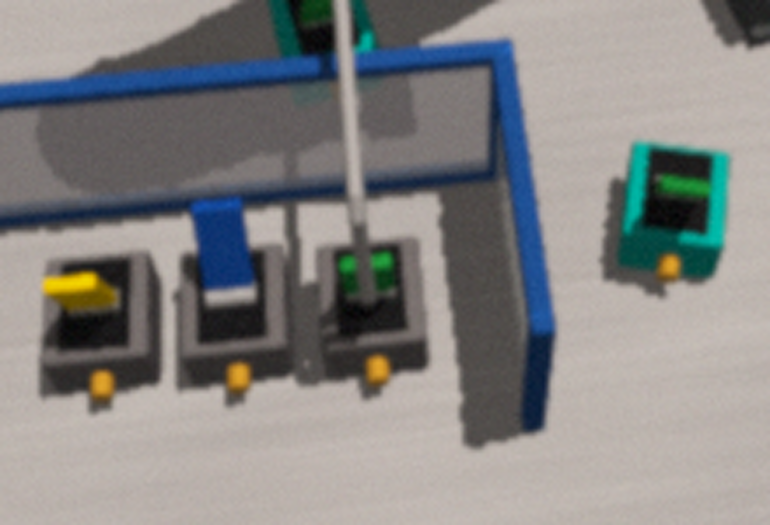

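View pics/s4.png

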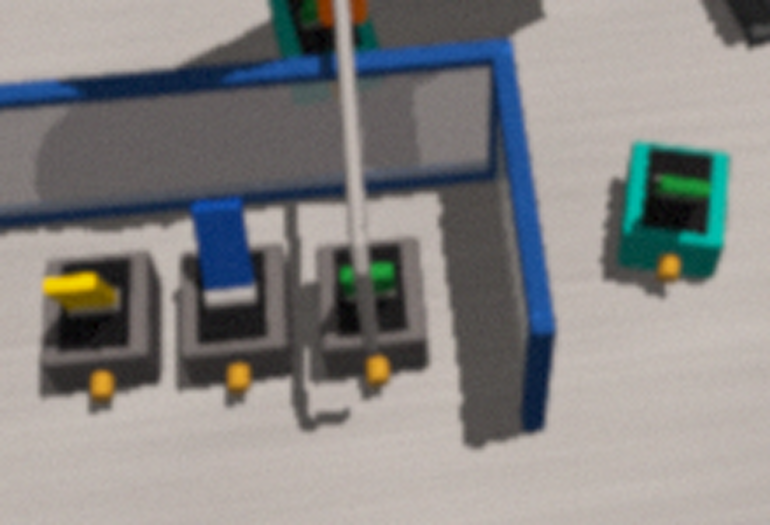

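Before the pull (s4) the hook is behind the green paddle. After it (s5, paddle at crop (365,270)) the paddle is moving upright and its neighbours are unchanged. I'll continue in steps.

Run:
```python
from h import *
f0=np.array([.3,0,-1.5])
robot.servo_line(G(-.185,0,.111),speed=.06)
print(-.185,np.array(robot.read_force()).round(2))
for x in np.arange(-.188,-.213,-.003):
    robot.servo_line(G(x,0,.111),speed=.05); robot.dwell(.05)
    f=np.mean([robot.read_force() for _ in range(5)],0); t=robot.read_ft_torque(); print(x.round(3),f.round(2),np.round(t,2))
    if f[0]>5: break
im,d=robot.grab_frame('scene'); save('s6.png',im[170:320,180:400],3.5); print(robot.read_t())
w=world('scene',d);hsv=cv2.cvtColor(im,cv2.COLOR_RGB2HSV); m=(cv2.inRange(hsv,(50,100,40),(75,255,255))>0)&(abs(w[...,1]-.045)<.03)&(w[...,0]>.6)
p=w[m]; print(p.min(0),p.max(0),np.median(p,0))
```

```text
-0.185 [ 0.06  0.02 -1.31]
-0.188 [-0.11 -0.28 -1.51] [-0.01 -0.07  0.05]
-0.191 [ 0.23  0.95 -0.76] [ 0.02 -0.22  0.03]
-0.194 [ 0.66  0.57 -0.13] [-0.06 -0.36 -0.01]
-0.197 [-0.11 -0.12 -1.11] [-0.16 -0.33 -0.07]
-0.2 [ 1.43 -0.87 -1.62] [-0.35 -0.63 -0.13]
-0.203 [ 0.37 -1.    1.03] [-0.16 -1.23 -0.03]
-0.206 [ 0.79 -0.01  1.52] [-0.01 -1.18  0.02]
-0.209 [1.88 0.06 0.45] [-0.11 -1.15 -0.03]
-0.212 [ 1.47 -0.06  0.82] [ 0.03 -1.09  0.04]
15.2833
[0.65052117 0.03242568 0.04321636] [1.02626564 0.06098465 0.75476414] [0.66961066 0.04862588 0.07578726]
```

View pics/s6.png

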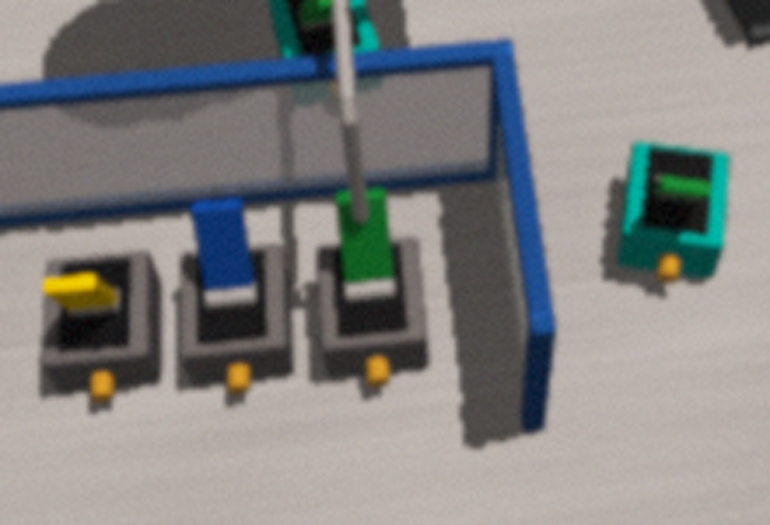

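The green paddle now lies over towards the robot at crop (362,235), parallel to the blue one. The torque rise and plateau from -0.203 on show it reached the stop, about where the geometry predicted. I'll back off, lift, and check the toggle and the rod's tilt in the grip.

Run:
```python
from h import *
robot.servo_line(G(-.185,0,.113),speed=.1)
robot.servo_line(G(-.185,0,.235),speed=.15)
robot.dwell(.2); print(robot.read_force(),robot.read_ft_torque(),robot.read_grip_width()*88,robot.read_t())
im,d=robot.grab_frame('scene'); save('s7.png',im); save('s7c.png',im[170:320,180:400],3.5)
w=world('scene',d)
p=w[(w[...,2]>.15)&(w[...,0]>.56)&(w[...,0]<.78)&(abs(w[...,1]-.045)<.05)]
for x in np.arange(.56,.74,.02):
    q=p[(p[:,0]>x)&(p[:,0]<x+.02)]
    if len(q):print(x.round(2),len(q),np.median(q,0).round(4),q[:,2].min().round(4))
hsv=cv2.cvtColor(im,cv2.COLOR_RGB2HSV)
for c,lo,hi,y0 in(('g',(50,100,40),(75,255,255),.045),('b',(108,150,60),(122,255,255),-.0275)):
    m=(cv2.inRange(hsv,lo,hi)>0)&(abs(w[...,1]-y0)<.03)&(w[...,0]>.62)&(w[...,2]>.05)&(w[...,2]<.11)
    q=w[m]; k=np.polyfit(q[:,2],q[:,0],1); print(c,len(q),k,np.degrees(np.arctan(k[0])),q.min(0).round(3),q.max(0).round(3))
```

```text
[ 0.12153819 -0.01369689 -1.84759056] [-0.00202198 -0.08792032  0.00074931] 23.90196743105689 16.8667
0.56 47 [0.5691 0.048  0.3043] 0.3012
0.58 55 [0.5912 0.0472 0.3055] 0.3008
0.6 52 [0.6101 0.0471 0.3069] 0.3036
0.62 62 [0.631  0.0466 0.3078] 0.3045
0.64 56 [0.6513 0.0463 0.3089] 0.3055
0.66 73 [0.6702 0.0456 0.3096] 0.3057
0.68 251 [0.6894 0.0453 0.273 ] 0.2151
g 349 [-0.54688188  0.71000468] -28.673450092660346 [0.65  0.034 0.053] [0.682 0.059 0.101]
b 330 [-0.50179357  0.7034739 ] -26.64720328937247 [ 0.647 -0.039  0.054] [ 0.676 -0.014  0.103]
```

View pics/s7c.png

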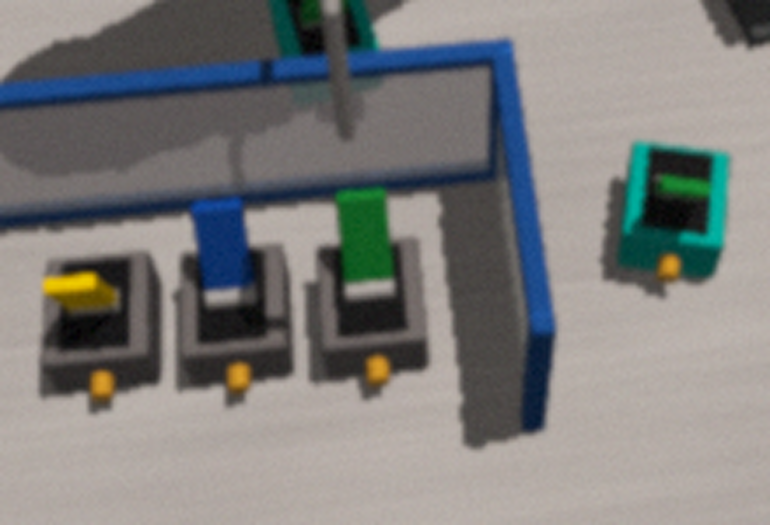

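View pics/s7.png

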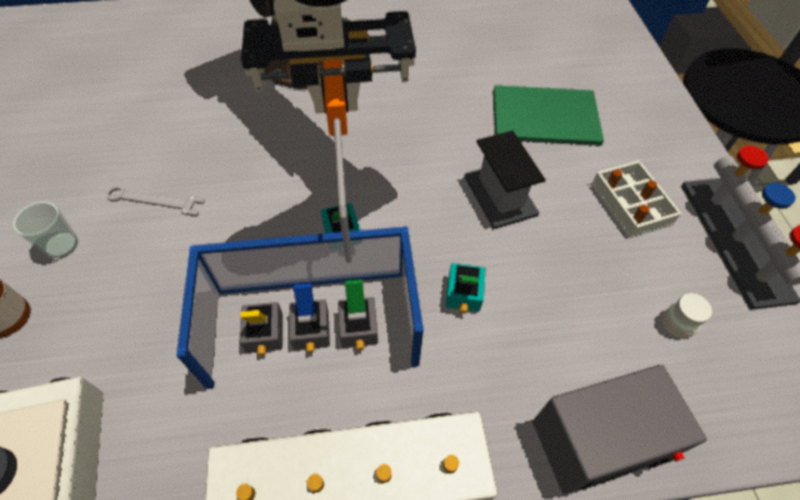

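Green fits a line at 28.7° towards the robot, which is 1.0 rad at the stop, and yellow and blue are unchanged. The rod has pitched about 3° nose-up in the grip. I'll tilt the tool to level it and take it to the stand.

```bash
cat >> h.py <<'E'
from scipy.spatial.transform import Rotation as Ro
def place(zup,pitch=3.0,dx=0,dy=0):
    c,q=np.cos(np.radians(SY)),np.sin(np.radians(SY))
    Rp=Ro.from_rotvec(np.radians(pitch)*np.array([-q,c,0])).as_matrix()@R(SY)
    return STAND+[c*dx-q*dy,q*dx+c*dy,.025+zup]+Rp[:,2]*.017, Rp
E
python3 - <<'E'
from h import *
p,Rp=place(.17); robot.servo_line(p,ori=Rp,speed=.2)
p,Rp=place(.05); robot.servo_line(p,ori=Rp,speed=.15); robot.dwell(.1)
print(robot.read_force(),robot.read_t())
c,q=np.cos(np.radians(SY)),np.sin(np.radians(SY))
for n in('scene','top'):
    im,d=robot.grab_frame(n); save(n+'8.png',im); w=world(n,d)
    o=cv2.inRange(cv2.cvtColor(im,cv2.COLOR_RGB2HSV),(5,150,60),(15,255,255))>0
    u=(w[...,:2]-STAND[:2])@np.array([[c,-q],[q,c]]); 
    m=(w[...,2]>.16)&(w[...,2]<.19)&(u[...,0]>.06)&(u[...,0]<.185)&(abs(u[...,1])<.03)&~o
    print(n,m.sum(),'dz/dx',np.polyfit(u[m][:,0],w[m][:,2],1),'dy/dx',np.polyfit(u[m][:,0],u[m][:,1],1))
    h=(w[...,2]>.08)&(u[...,0]>.17)&(u[...,0]<.21)&(abs(u[...,1])<.03); print('hook',u[h].min(0),u[h].max(0),w[h][:,2].min())
    h=o&(abs(u[...,0])<.08)&(abs(u[...,1])<.03)&(w[...,2]>.14); print('orange',u[h].min(0),u[h].max(0),w[h][:,2].min(),w[h][:,2].max())
E
```

```text
[ 1.18226541  0.54095024 -1.86606398] 19.5167
scene 281 dz/dx [0.00513889 0.1791807 ] dy/dx [ 0.00156299 -0.00116622]
hook [ 0.17064488 -0.0046159 ] [0.19671305 0.00360112] 0.08634081517254022
orange [ 0.00907481 -0.02167535] [0.04807984 0.01496722] 0.1530426936076994 0.22923201834946738
top 234 dz/dx [0.0068874  0.17669527] dy/dx [-0.00189442 -0.0012206 ]
hook [ 0.17042071 -0.00509066] [0.19173144 0.00256387] 0.08296886275962079
orange [-0.05462653 -0.01292142] [-0.0405152   0.00911365] 0.19445780574577542 0.20226152338576153
```

View pics/scene8.png

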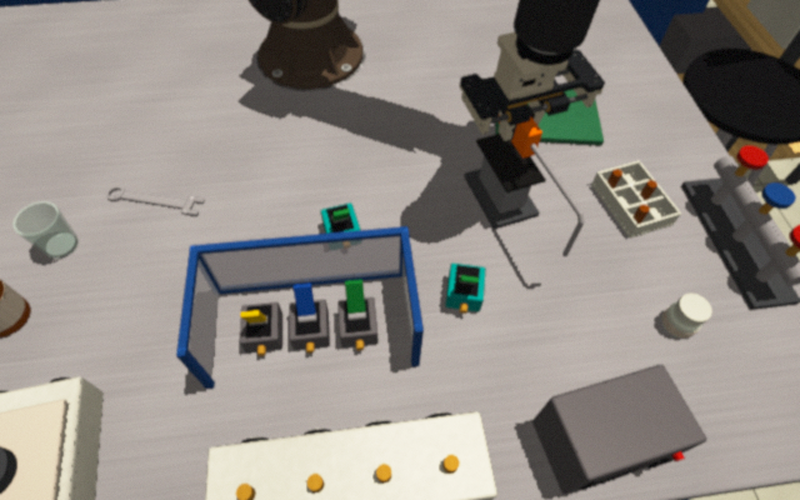

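The rod is now level to 0.4°, lined up with the stand and centred to about 1 mm, with the hook at (573,235) hanging ahead of the stand. I'll lower it until it touches, then release.

Run:
```python
from h import *
p,Rp=place(.006,dy=.001); robot.servo_line(p,ori=Rp,speed=.1); robot.dwell(.1)
f0=np.mean([robot.read_force() for _ in range(5)],0); print(f0)
for z in(.004,.003,.002,.001,0,-.001,-.002):
    p,Rp=place(z,dy=.001); robot.servo_line(p,ori=Rp,speed=.04); robot.dwell(.1)
    f=np.mean([robot.read_force() for _ in range(5)],0)-f0; print(z,f.round(2))
    if f[2]>3: break
robot.move_gripper(1.0)
p=np.array(robot.read_position()); robot.servo_line(p-Rp[:,2]*.06,speed=.08)
p=np.array(robot.read_position()); robot.servo_line(p+[-.0,0,.13],speed=.25)
q=np.array(robot.read_qpos()); q[0]+=-45; 
robot.movej(q); robot.dwell(.3)
print(robot.read_force(),robot.read_t())
c,q=np.cos(np.radians(SY)),np.sin(np.radians(SY))
for n in('scene','top'):
    im,d=robot.grab_frame(n); save(n+'9.png',im); w=world(n,d)
    o=cv2.inRange(cv2.cvtColor(im,cv2.COLOR_RGB2HSV),(5,150,60),(15,255,255))>0
    u=(w[...,:2]-STAND[:2])@np.array([[c,-q],[q,c]]); near=(abs(u[...,0])<.09)&(abs(u[...,1])<.05)
    for t,m in(('handle',o&near&(w[...,2]>.142)),('stand',~o&near&(abs(w[...,2]-.0995)<.006))):
        r=cv2.minAreaRect((u[m]*1000).astype(np.float32)); print(n,t,m.sum(),np.round(r[0],1),np.round(r[1],1),round(r[2],1),np.median(w[m][:,2]).round(4))
    m=(w[...,2]>.11)&(u[...,0]>.07)&(u[...,0]<.18)&(abs(u[...,1])<.03)
    print('rod',np.polyfit(u[m][:,0],w[m][:,2],1),np.polyfit(u[m][:,0],u[m][:,1],1))
```

```text
[ 0.41038485  0.08282122 -2.63696034]
0.004 [0.34 0.64 0.32]
0.003 [ 0.45  0.28 -0.34]
0.002 [-1.6  -0.04 -0.11]
0.001 [-0.7  -0.14  0.75]
0 [-2.15 -0.9   8.19]
[-0.9065767  -0.34937243 -0.94393887] 26.65
scene handle 402 [-2.7  0.6] [25.1 99.7] 90.0 0.15
scene stand 739 [0.6 1.1] [ 72.2 122.7] 89.9 0.1006
rod [-0.00220269  0.12864892] [-0.00037011 -0.00013957]
top handle 545 [-6.8 -0.7] [99.6 24.6] 0.2 0.1481
top stand 868 [-2.2  0.1] [ 71.5 119.8] 89.6 0.0984
rod [-0.00192333  0.12642716] [ 0.00044609 -0.0006844 ]
```

View pics/scene9.png

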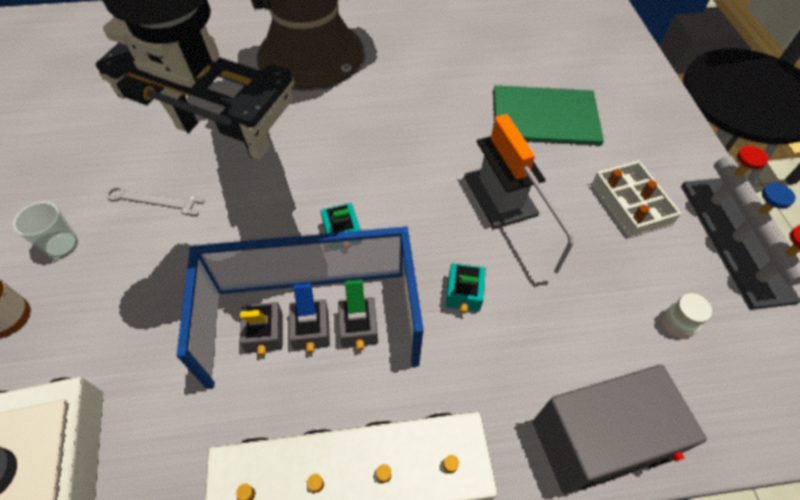

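View pics/top9.png

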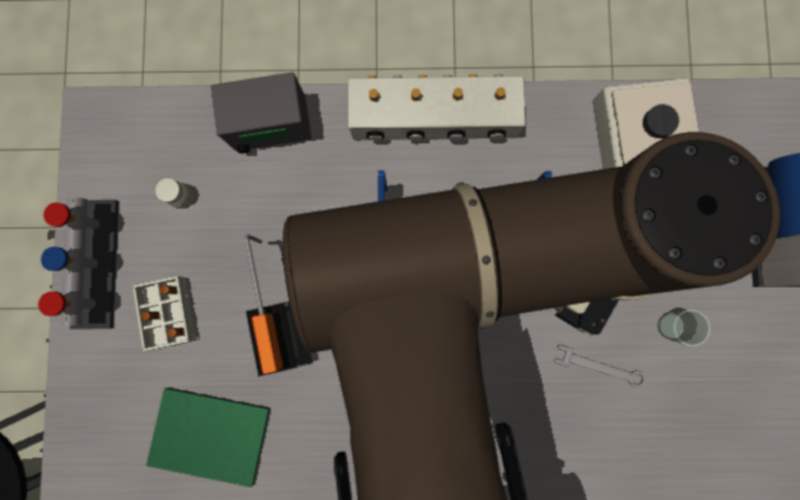

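The rod lies flat on its stand. The handle is centred to about 1 mm, parallel to the stand within 0.4°, with the hook hanging free at (560,258). Green is on, the other two toggles are as before, and the arm is clear.

Run:
```python
from h import *
robot.job_done(); print(robot.read_t())
```

```text
the job is handed in; nothing more can be done
the job is handed in; nothing more can be done
```

The job is done and handed in, at about 27 s of the 67 s allowed. I hooked over the guard with the bent rod, pulled the green toggle (the one on the grey block) over to its stop, and set the rod back on its stand.

**Toggles:** The last measurement put green at 28.7° towards the robot, which is the 1.0 rad stop. Yellow and blue looked unchanged in the before and after pictures.

**Gripper and guard:** The gripper stayed on the robot's side throughout, with its grip point never closer than about 55 mm to the front panel.

**Rod:** It lies flat along the stand, with the grip point about 1 mm from the middle and the direction within about 0.4°. The hook hangs free and the arm is clear.

**Deviations:**
- The rod turned about 3° nose-up in the grip against the toggle's stop, so I tilted the tool to level it before setting it down.
- `move_gripper` always grips at half its maximum, so the rod was held with 30 N rather than the 40 N asked for.
- The scene and top cameras disagree by about 2–4 mm, so I averaged the two.

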